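# Dial open the reagent box's padlock and present it

### The job

Take the combination padlock off the hasp of the steel reagent box. Its dial clicks at every hour mark, like a clock face with twelve towards the shackle: turn it clockwise to three o'clock, then back anticlockwise to one o'clock, pull the shackle open, lift the open lock off the staple and finish while holding it up still, in the gripper, with at least 10 cm of air between it and the box. Leave everything else on the bench where it is.

Things in the scene. Friction and masses are not known exactly. Their poses are not given: they have to be found in the camera images.
- lock_box: grey steel reagent box, 220 (x) x 300 (y) x 70 mm high, fixed; origin centre of underside, +x from front to lid. Its front plate (100 mm deep, top 70 mm up) carries the staple and the lock's nest: 4 mm floor, cheeks 13 mm high along two sides, 9 mm stop behind; the nest keeps the lock from turning, with 2 mm of play, and is open upwards. The rear is the shut lid, top 74 mm up
- padlock: loose padlock, 0.4 to 0.65 kg, lying flat in the nest with its dial up and its shackle towards the box's -y; steel body 62 (x) x 60 (y) x 26 mm thick; origin centre of the body's underside (74 mm above the bench), x towards the shackle, z up
- padlock_centre (a point): centre of the padlock's steel body, 13 mm above its underside; axes as the padlock's
- staple (a point): middle of the top bar of the hasp's staple, a fixed inverted U of 6 mm steel bar; it stands 2 mm off the shackle-side face of the lock's body and its top is 30 mm above the front plate. Its legs stand 9 mm either side of this point along the box's x; between them passes one leg of the shackle (the toe, at the padlock's y = +20 mm), which keeps the lock from being lifted
- dial_grip (a point): centre of the dial's grip: a black bar 31 mm long, 11 wide, 16 high, on a 40 mm disc; x along the bar to the pointer (white line, pointed nose), z up. The point is on the dial's axis, 39 mm above the lock's underside, 8 mm below the top of the bar and 8 mm above the disc
- dial (a joint): dial angle, rad: 0 = pointer at twelve (padlock's +x), growing clockwise from above; three o'clock 1.571, one o'clock 0.524; stops at -1.2 and 2.2. Clicks into each hour (0.05 N m to pass). Going clockwise to three it carries a hidden wheel, which stays there while the dial goes back up to 2 rad. After an overshoot of 0.15 or more go back to -1 and dial anew
- shackle_crown (a point): middle of the crown, the 8 mm bar that joins the shackle's two 8 mm legs: straight over 16 mm, along the padlock's y; axes as the padlock's. Shut, it lies 90 mm from the body's centre along x and level with it, 17 mm above the front plate; 32 mm between the legs and about 45 mm between crown and staple are free for a finger
- shackle (a joint): how far the shackle is drawn out of the body along the padlock's +x, m: 0 shut, 0.022 fully open (stop, captive). 1.5 N of friction when dialled, blocked when not. The pull brings the body up against the staple; fully open, the toe's tip is 14 mm from the body and clear of the staple, and the lock lifts straight up. Held by the crown it may swing down about it
- timer: bystander: white square timer, 58 x 58 x 18 mm, on the box's lid; origin centre of underside
- marker: bystander: black marker pen with a white cap, 126 x 14 x 14 mm, on the box's lid; origin centre of underside
- slide_box: bystander: flat slide box, 96 x 155 x 34 mm, on the bench to the left; origin centre of underside
- beaker: bystander: clear beaker, 64 mm across, 82 mm high, to the left; origin centre of underside
- vial_a: bystander: amber vial with black cap, 24 mm across, 72 mm high, to the left of the box; origin centre of underside
- vial_b: bystander: amber vial with black cap, 22 mm across, 70 mm high, to the left of the box; origin centre of underside
- tape_roll: bystander: roll of paper tape, 68 mm across, 19 mm high, in front on the right; origin centre of underside
- wash_bottle: bystander: wash bottle with bent spout, 99 x 72 x 192 mm, at the right edge of the bench; origin centre of underside
Things that resemble listed ones, but are neither listed nor needed, are in the scene too. What is shaped like the padlock but turquoise is not meant.

How it is judged:
By the outcome, as a careful person would: the job done as asked, in the order asked, and still so for the second after the job is handed in, while the arm keeps its last pose, push and grip.
It also fails if it takes over 61 s, if anything falls off the work surface, if the arm or the gripper's body presses on something with over 40 N, if the wrist force passes 120 N, or if a joint passes its speed limit or range.

### The arm

A 6-joint arm with a two-finger parallel gripper is mounted at the origin on a cart in front of the work surface, level with it; the furniture and walls round the work are solid. World frame = base frame: x ahead of the robot, y to its left, z up, the work surface at z = 0. Lengths are in m, angles in rad, forces in N, time in s.
With the tool pointing down it reaches from about 0.4 to 0.825 m from the base axis. Payload 7 kg.
Tool frame: the origin (TCP) lies between the finger pads; the fingertips stand 14 mm ahead of it and the grasp point (between the pads) lies 5 mm behind it; z points along the fingers, y is the direction in which the jaws open and shut (so a half turn about z gives the same grasp; the last joint's range is limited). The gripper opens to 85 mm and grips with 20 to 120 N. Pads are 22 mm wide; open, the fingers measure 114 mm over their backs; the gripper's body (76 mm by 85 mm) begins 54 mm behind the grasp point. The pads swing forward as they close: fully open they stand 13 mm farther back than shut.
Start: joints at [1.589, 0.359, 0.012, 0, -1.224, -0.288], TCP at [0.18, 0.651, 0.245] pointing down, gripper open.
Joint ranges: [-3.07, 3.07], [-1.43, 2.12], [-1.02, 1.25], [-3.03, 1.67], [-3.05, -0], [-3.03, 3.03]. Speed limits (rad/s): [2.39, 2.39, 3.01, 3.14, 3.14, 3.14].

### API

Orientations are given as a unit quaternion [x, y, z, w].
In Python, from workcell import * gives the robot as it stands.
- The arm moves only by the tool servo_tool, never from a script. Its argument "moves" is a list of rows, each a list of 3 entries, a list of its own where there are three numbers: the shift along the tool's x, y, z in m, then the turn, a rotation vector about the tool's x, y, z in degrees, then the closure, from 0 (fully open) to 1 (shut). A call has 1 to 10 rows; each row is the pose to reach, as a shift and turn from the pose measured when the call began, along the tool's axes at that moment; what a row does not reach only later rows make up. A row lasts 1/8 s, in which the tool goes at most 62.5 mm and 10.7 degrees, less where a joint would pass 70% of its speed; a pose out of reach is approached as far as the arm can. A call with a gripper value outside its range is refused whole. The fingers move at their own pace and stop on an object; "squeeze" is the grip in N (left out, the last holds). Time passes only in rows, so rows that repeat a pose let the fingers close. It gives the time, the measured TCP pose, the force and the opening at its end, in the units of the state.
- read_state(): the state, without advancing time (a new reading comes with each control period).
- get_image(name): name is "side" or "top"; returns a dict with "img" (480x640x3 uint8, red, green, blue), "intrinsics" (3x3 intrinsics, pixels), "eye" and "orientation" of the camera in the world. Camera axes: x right, y down, z forward; pixel columns grow to the right and rows downward; lengths in m; the calibration is good to about 2 mm. A picture is of the moment at which its call begins. There is no depth.
- finish_job(): hands the job in, once; it reports no verdict.
Trained networks look in the newest picture that a camera, given by its name, has taken for a name from the list of things; names that differ only in an ending like _2 or _b are one class to them, and where a whole thing is asked for, a point or a joint stands for the part that bears it (a point fixed in the world has none). Each returns a list of dicts, best first, with "p" (0 to 1); they miss things now and then, are a little off and sometimes report something else, mostly with a low value. They report only what shows in the picture. A call takes as long as a camera call. They do not tell look-alikes from the thing itself.
- silhouettes(camera, name): "pixels" (480x640 bool, what is visible of it) and "position" ([row, column] in pixels, amid what is visible of it).
The state is a dict: "time": time; "q": joint angles; "joint_velocities": joint speeds; "joint_efforts": joint torques, N m; "tool_pos": TCP position; "orientation": TCP orientation; "ft_force": force on the tool from outside, world axes, zero at the start; "moment": the same for the moment, N m; "opening": finger opening in m.
Only numpy, scipy, OpenCV 4.12 (cv2) and the standard library are available. Lean on these libraries where they do the work, as an engineer would, in place of code of your own. Each camera call takes 0.05 s, during which the arm holds its last target.

## Working session

There is one attempt and no reset: what is moved stays moved. The work goes in short steps, Python scripts to look and compute and a tool call to move; the robot and the scene stay as the last step left them, time stands still between calls to the robot, and variables do not carry over. Pictures are saved under pics/ and viewed, and the job is handed in when it is done.

Besides the shell and the picture viewer there is one more tool, called by a JSON object that holds its "op" and its "data", one argument or row to a line. servo_tool: Moves the arm, as the interface text tells. Its arguments: {"type":"object","properties":{"moves":{"type":"array"},"squeeze":{"type":"number"}},"required":["moves"]}

```bash
mkdir -p pics; ls; cat > h.py <<'E'
from workcell import *
import numpy as np, cv2
from scipy.spatial.transform import Rotation as R
def cam(n,name=None):
    d=get_image(n)
    if name: cv2.imwrite('pics/'+name,cv2.cvtColor(d['img'],cv2.COLOR_RGB2BGR))
    return d
def proj(d,p):
    Rm=R.from_quat(d['orientation']).as_matrix(); c=Rm.T@(np.array(p)-np.array(d['eye'])); k=np.array(d['intrinsics'])@c; return k[:2]/k[2]
def ray(d,uv,z):
    Rm=R.from_quat(d['orientation']).as_matrix(); v=Rm@np.linalg.inv(np.array(d['intrinsics']))@np.array([uv[0],uv[1],1.]); e=np.array(d['eye']); return e+v*(z-e[2])/v[2]
E
python3 - <<'E'
from h import *
for c in ['top','side']:
    d=cam(c,c+'0.png'); print(c,d['eye'],d['orientation'],d['intrinsics'])
    for n in ['padlock','lock_box','dial_grip','shackle_crown']:
        for s in silhouettes(c,n): print(n,s['p'],s['position'],s['pixels'].sum())
s=read_state();print(s)
E
```

```text
pics
top [0.43482601 0.05583378 1.78320812] [-0.69688053  0.71588613 -0.03395175  0.02668046] [[543.30057432   0.         323.14717661]
 [  0.         543.30057432 246.81507275]
 [  0.           0.           1.        ]]
padlock 0.75 [244.0, 342.4] 365
padlock 0.63 [183.1, 435.7] 514
padlock 0.47 [195.1, 364.4] 157
padlock 0.4 [251.2, 447.1] 611
lock_box 0.94 [223.9, 354.3] 5744
lock_box 0.57 [239.0, 346.8] 134
dial_grip 0.58 [239.7, 349.2] 135
shackle_crown 0.51 [176.5, 428.1] 3
shackle_crown 0.43 [232.0, 367.0] 64
side [ 0.0640794  -0.73588755  0.75431288] [ 0.8520921  -0.25883135  0.13207532 -0.4353177 ] [[462.24590976   0.         323.20842835]
 [  0.         462.24590976 242.53070049]
 [  0.           0.           1.        ]]
padlock 0.93 [321.8, 497.7] 993
padlock 0.91 [255.4, 348.2] 781
lock_box 0.61 [275.0, 380.6] 8474
dial_grip 0.69 [247.6, 346.2] 209
dial_grip 0.59 [319.9, 500.1] 236
dial_grip 0.24 [226.1, 363.4] 345
shackle_crown 0.62 [219.0, 264.4] 167
shackle_crown 0.53 [296.8, 481.3] 169
shackle_crown 0.3 [246.7, 346.3] 168
{'time': 0.5, 'q': array([ 1.58914308e+00,  3.58611645e-01,  1.18922551e-02, -3.18493736e-05,
       -1.22410625e+00, -2.88066466e-01]), 'joint_velocities': array([ 0.00119204,  0.00059967,  0.00082525, -0.00071533, -0.00130121,
       -0.0001031 ]), 'joint_efforts': array([ 1.06656182e-03, -5.82398236e+01,  2.93430465e+01,  6.93665072e+00,
       -1.09629858e-03,  7.31411944e-06]), 'tool_pos': array([0.1798846 , 0.65055563, 0.24528559]), 'orientation': array([ 9.90919456e-01, -1.34456803e-01, -1.25647524e-05,  1.67720603e-05]), 'ft_force': array([-0.65873044,  0.74958596,  0.4382637 ]), 'moment': array([ 0.0140815 , -0.03009777,  0.04310285]), 'opening': 0.08510608029723704}
```

View pics/top0.png

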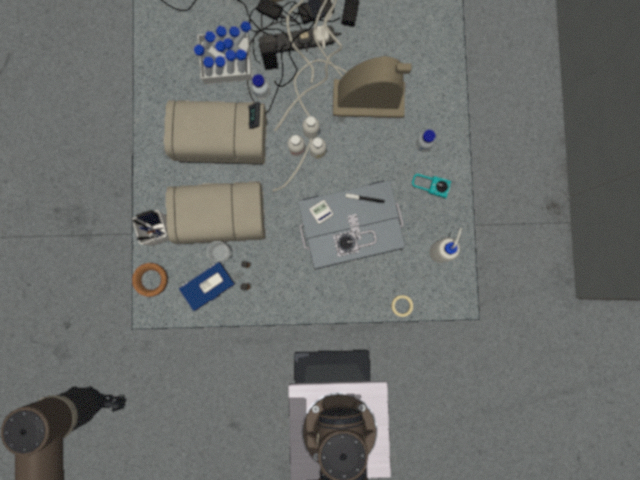

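View pics/side0.png

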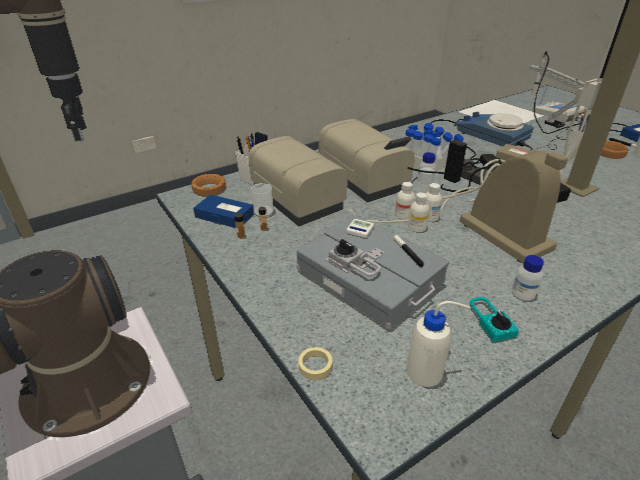

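```bash
python3 - <<'E'
import cv2
a=cv2.imread('pics/top0.png')[170:300,270:400];cv2.imwrite('pics/top0c.png',cv2.resize(a,(600,600),interpolation=cv2.INTER_CUBIC))
a=cv2.imread('pics/side0.png')[190:310,270:430];cv2.imwrite('pics/side0c.png',cv2.resize(a,(800,600),interpolation=cv2.INTER_CUBIC))
E
```

```text
(no output)
```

View pics/top0c.png

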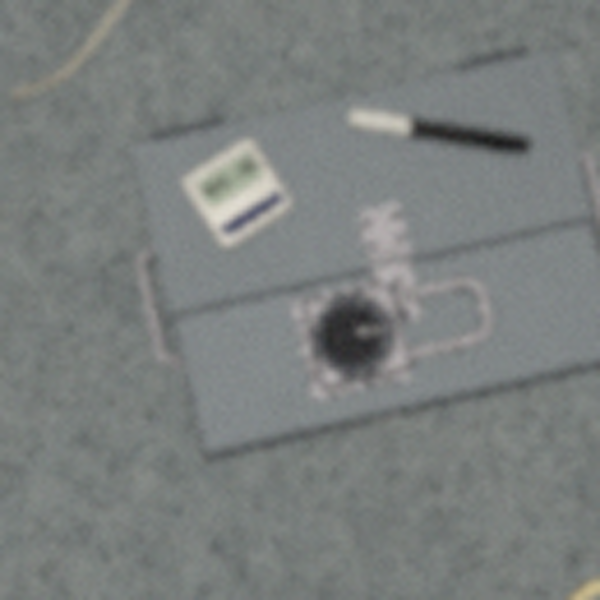

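View pics/side0c.png

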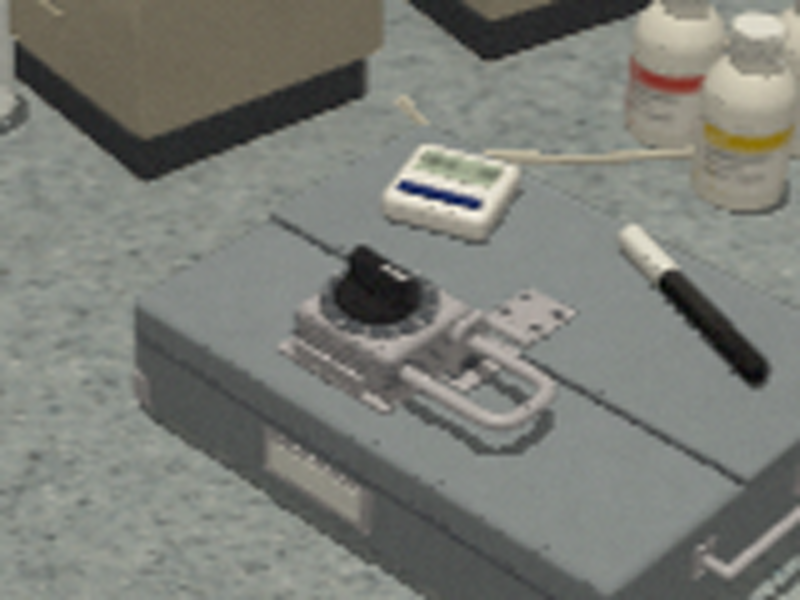

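Candidates for the padlock (top image, column,row): the grey lock in the nest on the box at (345,243), and the turquoise look-alike on the bench at (435,186). I choose the grey one. The close crop shows it with a black dial, lying in the nest with its shackle to the right (box -y). Next I'll fit the box pose.

```bash
python3 - <<'E'
import cv2
a=cv2.imread('pics/side0.png')[220:330,290:450];cv2.imwrite('pics/side0d.png',cv2.resize(a,(800,550),interpolation=cv2.INTER_CUBIC))
a=cv2.imread('pics/top0.png')[175:275,290:415];cv2.imwrite('pics/top0d.png',cv2.resize(a,(750,600),interpolation=cv2.INTER_CUBIC))
E
```

```text
(no output)
```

View pics/side0d.png

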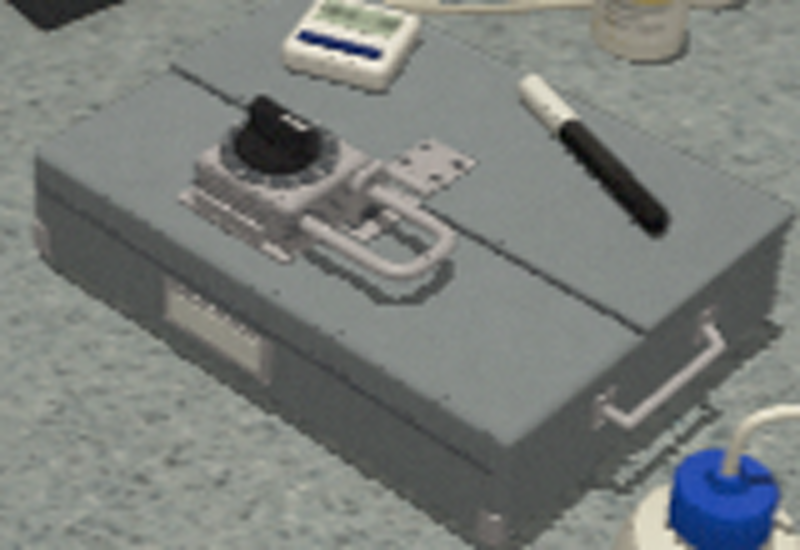

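View pics/top0d.png

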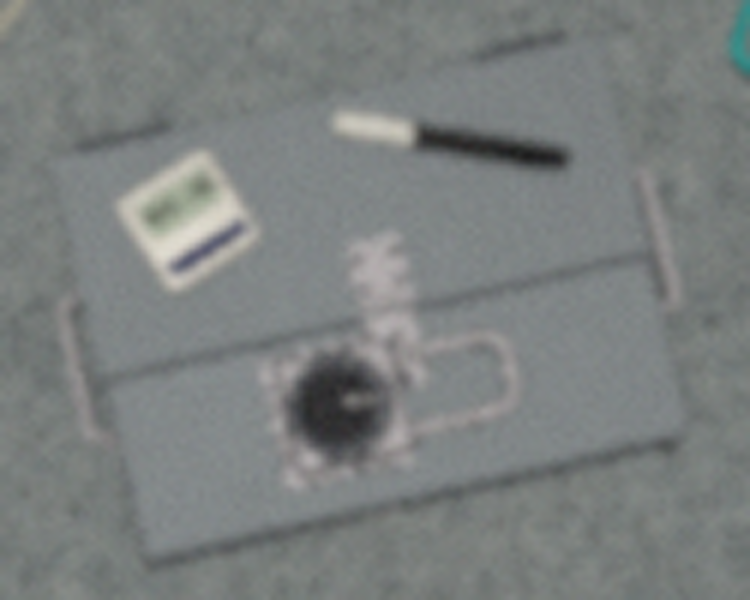

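```bash
cat > fit.py <<'E'
from h import *
from scipy.optimize import least_squares
T=cam('top');S=cam('side')
fl,fr,bl,br=[-.11,.15,.07],[-.11,-.15,.07],[.11,.15,.074],[.11,-.15,.074]
obs=[(S,fl,(297.2,251.6)),(S,fr,(391,309)),(S,br,(448.6,262)),(T,fl,(314.2,267.5)),(T,fr,(405,248)),(T,br,(395,181)),(T,bl,(299.7,201.7))]
def W(p,q): c,s=np.cos(p[2]),np.sin(p[2]); return np.array([p[0]+c*q[0]-s*q[1],p[1]+s*q[0]+c*q[1],q[2]])
f=lambda p:np.concatenate([proj(d,W(p,q))-np.array(o) for d,q,o in obs])
r=least_squares(f,[.5,0,.2],loss='soft_l1');print(r.x,np.degrees(r.x[2]));print(f(r.x).reshape(-1,2).round(1))
for d,uv in [(T,(345.8,242.5)),(S,(346,251))]:
    print('dial',ray(d,uv,.105))
for d,uv in [(T,(375,237.7))]: print('crown',ray(d,uv,.087))
E
python3 fit.py
```

```text
[ 0.65242349 -0.06123223  0.19132201] 10.961943680202058
[[-2.2 -2.2]
 [-0.5  1. ]
 [ 0.3  0.7]
 [ 0.4  0.4]
 [ 2.  -0.6]
 [-3.6 -0.7]
 [-0.1 -1.4]]
dial [ 0.59045901 -0.03406605  0.105     ]
dial [ 0.58856352 -0.04748188  0.105     ]
crown [ 0.60483872 -0.12722215  0.087     ]
```

```bash
cat > ov.py <<'E'
from h import *
import sys
def W(p,q): c,s=np.cos(p[2]),np.sin(p[2]); return np.array([p[0]+c*q[0]-s*q[1],p[1]+s*q[0]+c*q[1],q[2]])
def over(d,p,out,x0,y0,w,h,k,dial=None):
    im=cv2.resize(cv2.cvtColor(d['img'],cv2.COLOR_RGB2BGR)[y0:y0+h,x0:x0+w],(w*k,h*k),interpolation=cv2.INTER_CUBIC)
    P=lambda q:tuple(int(v) for v in ((proj(d,q)+.5-np.array([x0,y0]))*k))
    def poly(pts,c): 
        for a,b in zip(pts[:-1],pts[1:]): cv2.line(im,P(a),P(b),c,1)
    poly([W(p,q) for q in [(-.01,.15,.07),(-.11,.15,.07),(-.11,-.15,.07),(-.01,-.15,.07)]],(0,0,255))
    poly([W(p,q) for q in [(-.01,.15,.074),(.11,.15,.074),(.11,-.15,.074),(-.01,-.15,.074),(-.01,.15,.074)]],(0,255,0))
    poly([W(p,q) for q in [(-.11,.15,.0),(-.11,-.15,.0),(.11,-.15,0)]],(255,0,0))
    if dial is not None:
        poly([np.array([dial[0]+.02*np.cos(t),dial[1]+.02*np.sin(t),.105]) for t in np.linspace(0,6.28,30)],(0,255,255))
        th=p[2]-np.pi/2; u=np.array([np.cos(th),np.sin(th)]);v=np.array([-u[1],u[0]])
        poly([np.r_[dial+a*u+b*v,.1] for a,b in [(-.031,-.03),(.031,-.03),(.031,.03),(-.031,.03),(-.031,-.03)]],(255,0,255))
        poly([np.r_[dial+a*u+b*v,.087] for a,b in [(.031,-.024),(.094,-.024),(.094,.024),(.031,.024)]],(255,255,0))
    cv2.imwrite('pics/'+out,im)
if __name__=='__main__':
    p=[float(x) for x in sys.argv[2:5]]; dl=np.array([float(x) for x in sys.argv[5:7]])
    over(cam('top'),p,sys.argv[1]+'_t.png',290,175,125,100,6,dl); over(cam('side'),p,sys.argv[1]+'_s.png',290,220,160,110,5,dl)
E
python3 ov.py ov1 .6524 -.0612 .1913 .5895 -.040
```

```text
(no output)
```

View pics/ov1_t.png

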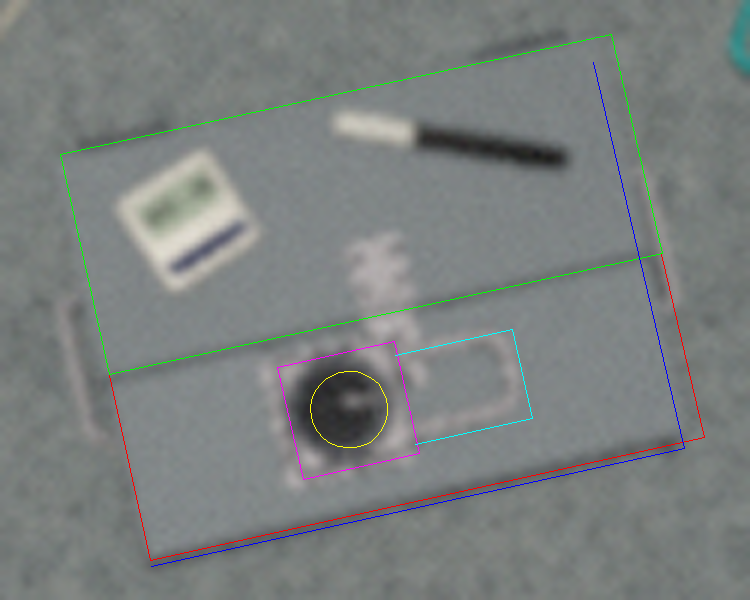

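View pics/ov1_s.png

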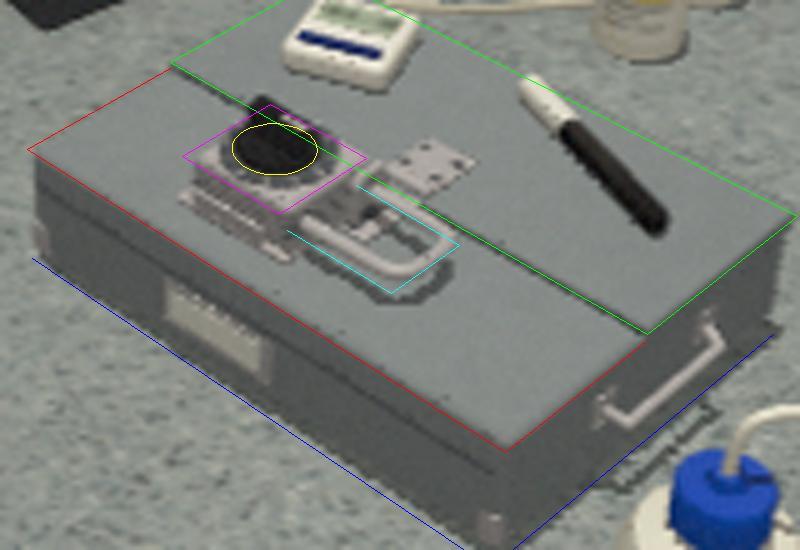

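```bash
cat > go.py <<'E'
from h import *
import sys
# target x y z yaw(tool x, deg): prints tool-frame shift + rotvec
def rel(x,y,z,yaw):
    s=read_state(); Rc=R.from_quat(s['orientation']); 
    Rt=R.from_matrix(np.array([[np.cos(yaw),np.sin(yaw),0],[np.sin(yaw),-np.cos(yaw),0],[0,0,-1]]))
    return (Rc.inv().apply(np.array([x,y,z])-s['tool_pos'])*1000).round(1),np.degrees((Rc.inv()*Rt).as_rotvec()).round(1)
if __name__=='__main__':
    a=[float(v) for v in sys.argv[1:5]]; s=read_state()
    Rm=R.from_quat(s['orientation']).as_matrix()
    print('t',s['time'],'tcp',s['tool_pos'].round(4),'yaw',np.degrees(np.arctan2(Rm[1,0],Rm[0,0])).round(1),'q',s['q'].round(2),'F',s['ft_force'].round(1),'M',s['moment'].round(2),'op',s['opening'])
    print('shift mm, turn deg',*rel(*a[:3],np.radians(a[3])))
E
python3 go.py .589 -.040 .19 -79
```

```text
t 0.7 tcp [0.1799 0.6505 0.2453] yaw -15.5 q [ 1.59  0.36  0.01 -0.   -1.22 -0.29] F [ 0.3 -0.1  0.1] M [-0.03 -0.04 -0.03] op 0.08548298344832612
shift mm, turn deg [578.4 556.5  55.3] [ 0.   0.  63.5]
```

{"op": "servo_tool", "data": {
  "moves": [
    [[0.578, 0.557, 0.03], [0, 0, 63.5], 0.4],
    [[0.578, 0.557, 0.03], [0, 0, 63.5], 0.4],
    [[0.578, 0.557, 0.03], [0, 0, 63.5], 0.4],
    [[0.578, 0.557, 0.03], [0, 0, 63.5], 0.4],
    [[0.578, 0.557, 0.03], [0, 0, 63.5], 0.4],
    [[0.578, 0.557, 0.03], [0, 0, 63.5], 0.4],
    [[0.578, 0.557, 0.03], [0, 0, 63.5], 0.4],
    [[0.578, 0.557, 0.03], [0, 0, 63.5], 0.4],
    [[0.578, 0.557, 0.03], [0, 0, 63.5], 0.4],
    [[0.578, 0.557, 0.03], [0, 0, 63.5], 0.4]
  ]
}}

```text
time: 1.95
tool_pos: [0.4987, 0.1112, 0.2225]
orientation: [0.772, -0.636, 0.0, -0.001]
ft_force: [1.1, 1.0, -0.1]
opening: 0.0515
```

```bash
python3 go.py .589 -.040 .18 -79
```

```text
t 1.95 tcp [0.4987 0.1112 0.2225] yaw -78.9 q [ 0.6   0.1  -0.38  0.   -1.09 -0.41] F [ 1.1  1.  -0.1] M [ 0.12 -0.14 -0.01] op 0.05150919764762527
shift mm, turn deg [165.7 -59.5  42.5] [-0.1  0.   0.1]
```

{"op": "servo_tool", "data": {
  "moves": [
    [[0.166, -0.06, 0.0425], [0, 0, 0], 0.5],
    [[0.166, -0.06, 0.0425], [0, 0, 0], 0.5],
    [[0.166, -0.06, 0.0425], [0, 0, 0], 0.5],
    [[0.166, -0.06, 0.0425], [0, 0, 0], 0.5],
    [[0.166, -0.06, 0.0425], [0, 0, 0], 0.5]
  ]
}}

```text
time: 2.58
tool_pos: [0.5894, -0.0405, 0.1798]
orientation: [0.772, -0.636, 0.0, -0.0]
ft_force: [-0.6, 0.5, -0.2]
opening: 0.0425
```

```bash
python3 go.py .589 -.040 .18 -79; python3 - <<'E'
from h import *
for c,x0,y0,w,h,k in [('top',290,175,125,100,6),('side',270,150,160,120,5)]:
    d=cam(c); s=read_state(); im=cv2.resize(cv2.cvtColor(d['img'],cv2.COLOR_RGB2BGR)[y0:y0+h,x0:x0+w],(w*k,h*k),interpolation=cv2.INTER_CUBIC)
    Rm=R.from_quat(s['orientation']).as_matrix()
    for off,col in [((0,0,.014),(0,0,255)),((0,0,-.005),(0,255,0)),((0,.02,.012),(0,255,255)),((0,-.02,.012),(255,255,0))]:
        p=(proj(d,s['tool_pos']+Rm@np.array(off))+.5-[x0,y0])*k
        cv2.circle(im,tuple(int(v) for v in p),3,col,-1)
    cv2.imwrite(f'pics/h1_{c}.png',im)
E
```

```text
t 2.575 tcp [ 0.5894 -0.0405  0.1798] yaw -79.0 q [ 0.26  0.27 -0.27 -0.   -1.03 -0.07] F [-0.6  0.5 -0.2] M [ 0.01 -0.04  0.01] op 0.042502312270259954
shift mm, turn deg [-0.6  0.3 -0.2] [-0.  0. -0.]
```

View pics/h1_top.png

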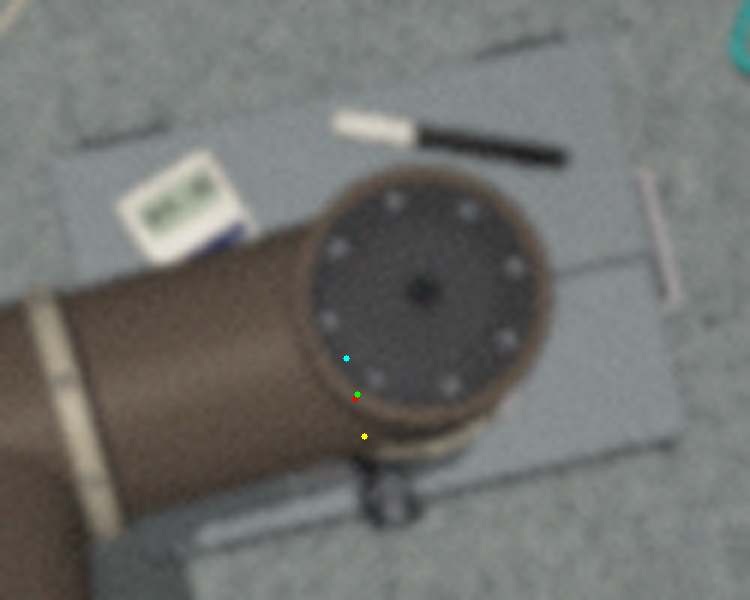

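View pics/h1_side.png

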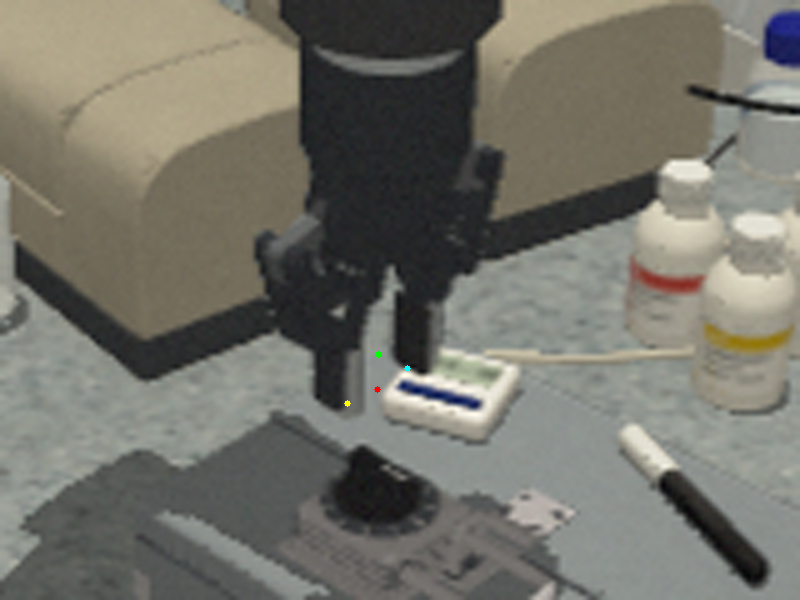

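```bash
cat > ov2.py <<'E'
from h import *
import sys
def ov(d,out,dial,yaw,ang,x0,y0,w,h,k,sh=0.):
    im=cv2.resize(cv2.cvtColor(d['img'],cv2.COLOR_RGB2BGR)[y0:y0+h,x0:x0+w],(w*k,h*k),interpolation=cv2.INTER_CUBIC)
    P=lambda q:tuple(int(v) for v in ((proj(d,q)+.5-np.array([x0,y0]))*k))
    def poly(pts,c):
        for a,b in zip(pts[:-1],pts[1:]): cv2.line(im,P(a),P(b),c,1)
    circ=lambda r,z:[np.array([dial[0]+r*np.cos(t),dial[1]+r*np.sin(t),z]) for t in np.linspace(0,6.29,40)]
    poly(circ(.02,.105),(0,255,255))
    def rect(th,a0,a1,b,z):
        u=np.array([np.cos(th),np.sin(th)]);v=np.array([-u[1],u[0]])
        return [np.r_[dial+a*u+bb*v,z] for a,bb in [(a0,-b),(a1,-b),(a1,b),(a0,b),(a0,-b)]]
    poly(rect(yaw,-.031,.031,.03,.1),(255,0,255))
    poly(rect(yaw,.086+sh,.094+sh,.024,.087),(255,255,0))
    poly(rect(yaw-ang,-.0155,.0155,.0055,.121),(0,255,0))
    cv2.imwrite('pics/'+out,im)
if __name__=='__main__':
    a=[float(v) for v in sys.argv[2:]]
    ov(cam('side'),sys.argv[1]+'.png',np.array(a[:2]),np.radians(a[2]),np.radians(a[3]),310,225,80,60,10,a[4] if len(a)>4 else 0)
E
python3 ov2.py d1 .5886 -.0455 -79 0;python3 ov2.py d2 .5886 -.041 -79 0
```

```text
(no output)
```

View pics/d1.png

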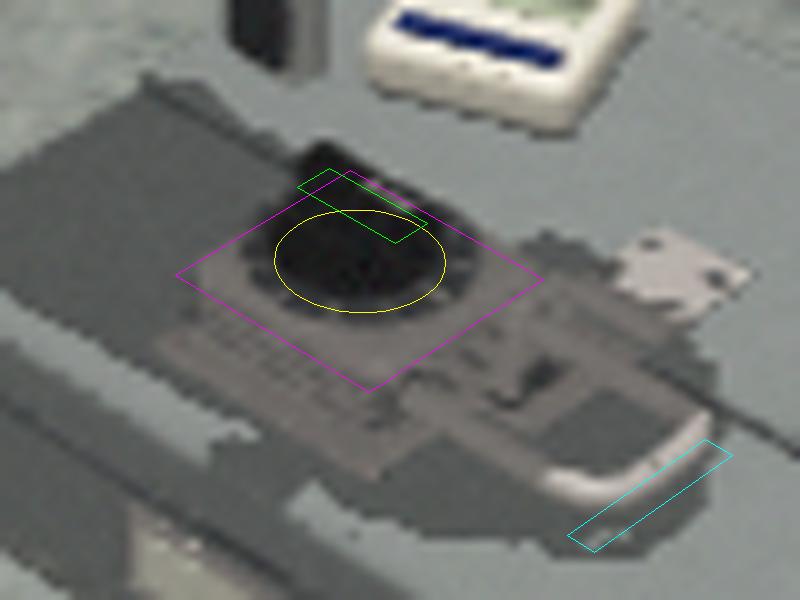

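View pics/d2.png

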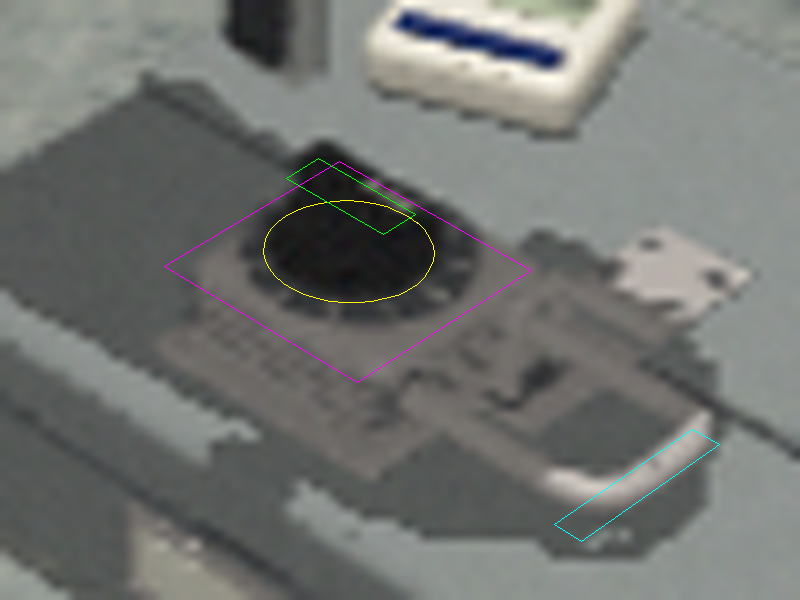

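```bash
python3 - <<'E'
from h import *
d=cam('side')
for z in (.087,.105,.121):
    p=np.array([.589,-.042,z]);J=np.array([(proj(d,p+e)-proj(d,p))*10 for e in np.eye(3)*.001]).T
    print(J.round(2), [np.linalg.solve(J[:,:2],v).round(1) for v in [(12,-12),(11,-14),(10,-25)]])
# direct: bar top centre and crown centre
for n,uv,z in [('bar',(366,180),.121),('crown',(648,458),.087),('ring',(360,258),.1)]:
    print(n,ray(d,(310+uv[0]/10-.5,225+uv[1]/10-.5),z))
E
```

```text
[[ 3.42 -2.48  0.11]
 [-1.43 -2.14 -3.35]] [array([5.1, 2.2]), array([5.4, 3. ]), array([7.7, 6.6])]
[[ 3.45 -2.5   0.12]
 [-1.42 -2.12 -3.42]] [array([5.1, 2.2]), array([5.4, 3. ]), array([7.7, 6.6])]
[[ 3.48 -2.53  0.12]
 [-1.41 -2.1  -3.48]] [array([5.1, 2.3]), array([5.4, 3.1]), array([7.7, 6.7])]
bar [ 0.59531853 -0.03782868  0.121     ]
crown [ 0.61354042 -0.12328173  0.087     ]
ring [ 0.59324178 -0.03930046  0.1       ]
```

```bash
python3 ov2.py d3 .594 -.038 -79 0;python3 go.py .594 -.038 .145 -79
```

```text
t 2.875 tcp [ 0.5895 -0.0391  0.1806] yaw -78.8 q [ 0.26  0.27 -0.27 -0.   -1.03 -0.07] F [-0.1 -0.8  0.1] M [-0.01 -0.01  0.01] op 0.04317759851642863
shift mm, turn deg [-0.2 -4.5 35.6] [-0.1  0.   0.2]
```

View pics/d3.png

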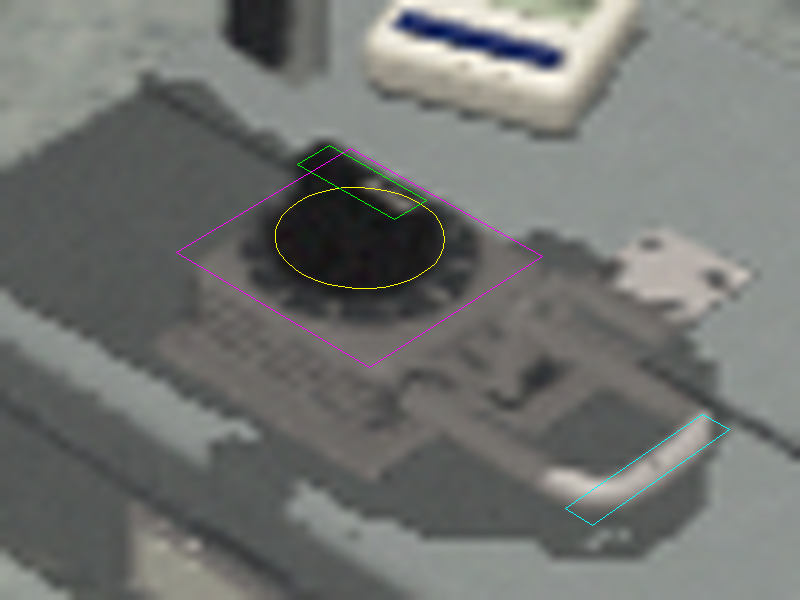

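{"op": "servo_tool", "data": {
  "moves": [
    [[0, -0.0045, 0.03], [0, 0, 0], 0.55],
    [[0, -0.0045, 0.04], [0, 0, 0], 0.55],
    [[0, -0.0045, 0.048], [0, 0, 0], 0.55],
    [[0, -0.0045, 0.048], [0, 0, 0], 0.55]
  ]
}}

```text
time: 3.38
tool_pos: [0.5939, -0.0381, 0.1325]
orientation: [0.773, -0.635, 0.0, -0.001]
ft_force: [-0.0, 0.2, 0.6]
opening: 0.0389
```

```bash
python3 go.py .594 -.038 .1225 -79;python3 ov2.py d4 .594 -.038 -79 0;
```

```text
t 3.375 tcp [ 0.5939 -0.0381  0.1325] yaw -78.8 q [ 0.26  0.32 -0.32 -0.   -0.93 -0.07] F [-0.   0.2  0.6] M [-0.04  0.05 -0.02] op 0.03892677818601177
shift mm, turn deg [-0.1 -0.1 10. ] [-0.1  0.   0.2]
```

View pics/d4.png

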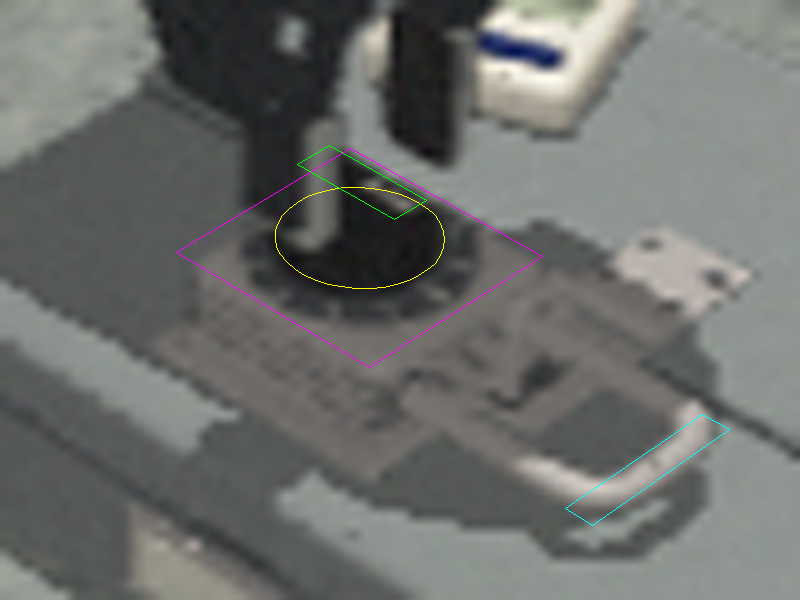

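{"op": "servo_tool", "data": {
  "moves": [
    [[0, 0, 0.01], [0, 0, 0], 0.55],
    [[0, 0, 0.01], [0, 0, 0], 0.7],
    [[0, 0, 0.01], [0, 0, 0], 0.8],
    [[0, 0, 0.01], [0, 0, 0], 0.85],
    [[0, 0, 0.01], [0, 0, 0], 0.9],
    [[0, 0, 0.01], [0, 0, 0], 0.95],
    [[0, 0, 0.01], [0, 0, 0], 0.95]
  ],
  "squeeze": 20
}}

```text
time: 4.3
tool_pos: [0.5949, -0.038, 0.1235]
orientation: [0.773, -0.635, 0.001, -0.002]
ft_force: [3.1, 1.2, 0.8]
opening: 0.0103
```

```bash
python3 go.py .594 -.038 .1225 -79;python3 ov2.py d5 .594 -.038 -79 0;
```

```text
t 4.3 tcp [ 0.5949 -0.038   0.1235] yaw -78.8 q [ 0.26  0.33 -0.33  0.   -0.91 -0.07] F [3.1 1.2 0.8] M [ 0.5  -1.29 -0.01] op 0.010348043209724715
shift mm, turn deg [-0.1  0.9  0.9] [-0.2  0.   0.2]
```

View pics/d5.png

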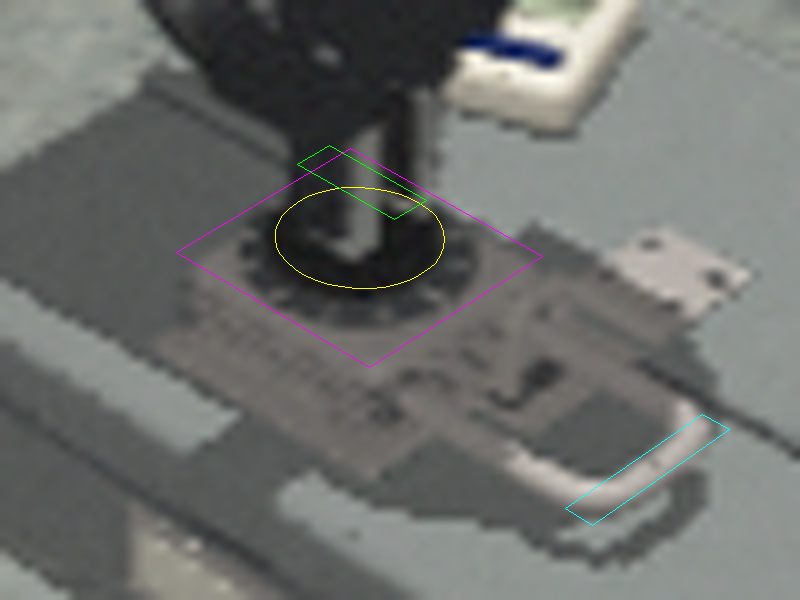

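{"op": "servo_tool", "data": {
  "moves": [
    [[0, 0, 0], [0, 0, 8], 0.95],
    [[0, 0, 0], [0, 0, 16], 0.95],
    [[0, 0, 0], [0, 0, 23], 0.95],
    [[0, 0, 0], [0, 0, 30], 0.95],
    [[0, 0, 0], [0, 0, 30], 0.95],
    [[0, 0, 0], [0, 0, 30], 0.95]
  ],
  "squeeze": 30
}}

```text
time: 5.1
tool_pos: [0.5938, -0.0381, 0.1233]
orientation: [-0.583, 0.812, -0.0, 0.001]
ft_force: [-4.7, 2.1, 5.8]
opening: 0.01
```

```bash
python3 go.py .594 -.038 .1225 -169;python3 ov2.py d6 .594 -.038 -79 30;
```

```text
t 5.1 tcp [ 0.5938 -0.0381  0.1233] yaw -108.7 q [ 0.26  0.33 -0.33 -0.   -0.91 -0.59] F [-4.7  2.1  5.8] M [ 0.73  1.41 -0.09] op 0.009989110167766805
shift mm, turn deg [-0.2 -0.2  0.8] [-0.   0.1 60.3]
```

View pics/d6.png

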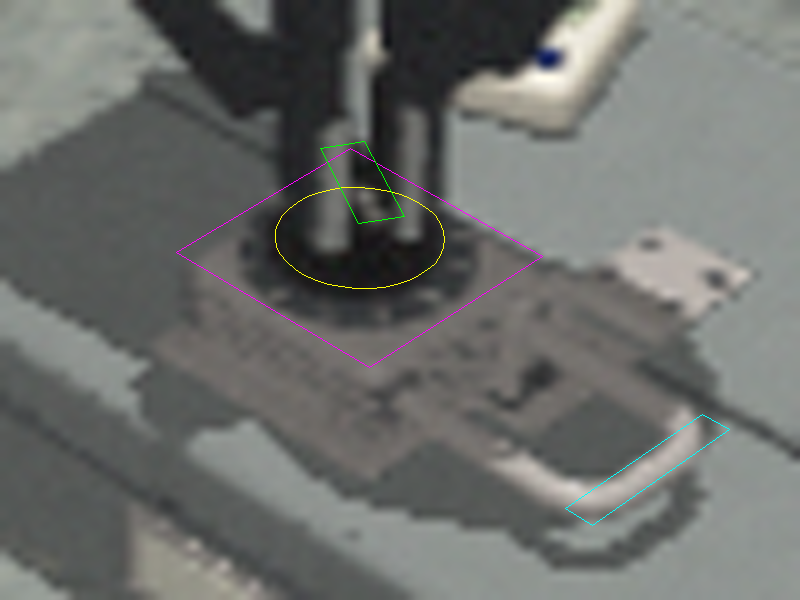

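{"op": "servo_tool", "data": {
  "moves": [
    [[0, 0, 0], [0, 0, 8], 0.95],
    [[0, 0, 0], [0, 0, 16], 0.95],
    [[0, 0, 0], [0, 0, 24], 0.95],
    [[0, 0, 0], [0, 0, 32], 0.95],
    [[0, 0, 0], [0, 0, 40], 0.95],
    [[0, 0, 0], [0, 0, 48], 0.95],
    [[0, 0, 0], [0, 0, 55], 0.95],
    [[0, 0, 0], [0, 0, 61], 0.95],
    [[0, 0, 0], [0, 0, 61], 0.95],
    [[0, 0, 0], [0, 0, 61], 0.95]
  ]
}}

```text
time: 6.4
tool_pos: [0.5929, -0.0368, 0.1234]
orientation: [-0.092, 0.996, 0.001, 0.001]
ft_force: [-5.3, 8.7, 6.7]
opening: 0.0101
```

```bash
python3 go.py .594 -.038 .1225 -169;python3 ov2.py d7 .594 -.038 -79 90;
```

```text
t 6.4 tcp [ 0.5929 -0.0368  0.1234] yaw -169.5 q [ 0.27  0.33 -0.33 -0.   -0.91 -1.65] F [-5.3  8.7  6.7] M [3.44 1.72 0.  ] op 0.010145667500009338
shift mm, turn deg [-0.8 -1.4  0.9] [ 0.1  0.1 -0.5]
```

View pics/d7.png

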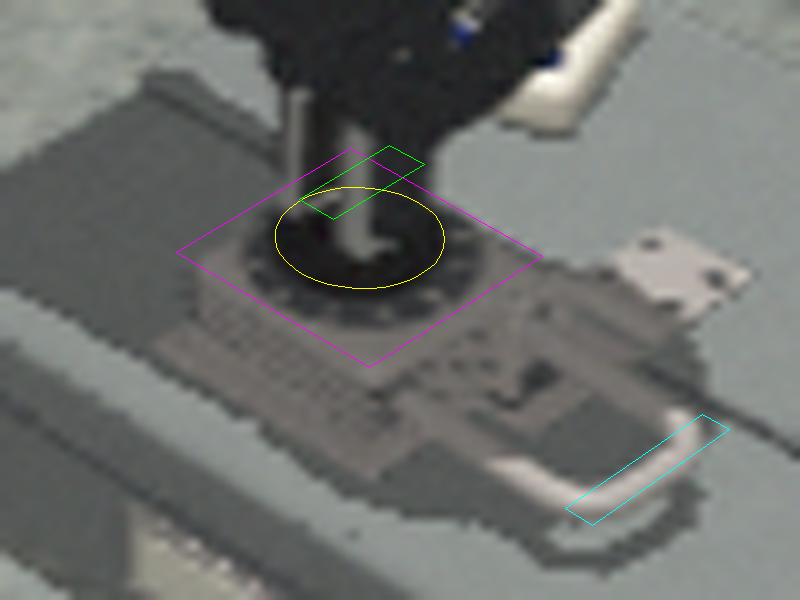

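{"op": "servo_tool", "data": {
  "moves": [
    [[0, 0, 0], [0, 0, 0], 0.75],
    [[0, 0, 0], [0, 0, 0], 0.65],
    [[0, 0, 0], [0, 0, 0], 0.65],
    [[0, 0, -0.02], [0, 0, 0], 0.65],
    [[0, 0, -0.02], [0, 0, 0], 0.65]
  ],
  "squeeze": 20
}}

```text
time: 7.08
tool_pos: [0.5938, -0.037, 0.1446]
orientation: [-0.092, 0.996, 0.001, 0.002]
ft_force: [1.1, -0.3, -0.5]
opening: 0.0298
```

```bash
python3 go.py .594 -.038 .1225 -169;python3 ov2.py d8 .5915 -.0365 -79 90;
```

```text
t 7.075 tcp [ 0.5938 -0.037   0.1446] yaw -169.4 q [ 0.26  0.31 -0.3  -0.   -0.95 -1.65] F [ 1.1 -0.3 -0.5] M [-0.01 -0.01 -0.04] op 0.029760054147305846
shift mm, turn deg [ 0.1 -1.1 22.1] [ 0.1  0.2 -0.4]
```

View pics/d8.png

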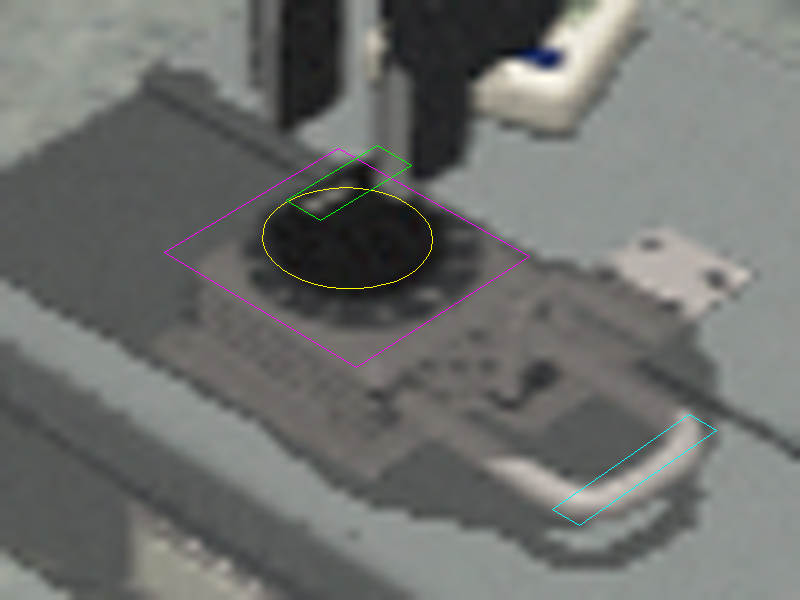

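{"op": "servo_tool", "data": {
  "moves": [
    [[0, 0, 0.0215], [0, 0, 0], 0.65],
    [[0, 0, 0.0215], [0, 0, 0], 0.65],
    [[0, 0, 0.0215], [0, 0, 0], 0.8],
    [[0, 0, 0.0215], [0, 0, 0], 0.9],
    [[0, 0, 0.0215], [0, 0, 0], 0.95],
    [[0, 0, 0.0215], [0, 0, 0], 0.95],
    [[0, 0, 0.0215], [0, 0, 0], 0.95]
  ],
  "squeeze": 30
}}

```text
time: 8.0
tool_pos: [0.5931, -0.0368, 0.1224]
orientation: [-0.092, 0.996, 0.001, 0.001]
ft_force: [-3.7, 1.6, 3.8]
opening: 0.0097
```

```bash
python3 go.py .594 -.038 .1225 -109
```

```text
t 8.0 tcp [ 0.5931 -0.0368  0.1224] yaw -169.5 q [ 0.27  0.33 -0.33 -0.   -0.91 -1.65] F [-3.7  1.6  3.8] M [ 0.74  1.13 -0.  ] op 0.009710662219565538
shift mm, turn deg [-0.7 -1.3 -0.1] [  0.1   0.2 -60.5]
```

{"op": "servo_tool", "data": {
  "moves": [
    [[0, 0, 0], [0, 0, -8], 0.95],
    [[0, 0, 0], [0, 0, -16], 0.95],
    [[0, 0, 0], [0, 0, -24], 0.95],
    [[0, 0, 0], [0, 0, -32], 0.95],
    [[0, 0, 0], [0, 0, -40], 0.95],
    [[0, 0, 0], [0, 0, -48], 0.95],
    [[0, 0, 0], [0, 0, -55], 0.95],
    [[0, 0, 0], [0, 0, -61], 0.95],
    [[0, 0, 0], [0, 0, -61], 0.95],
    [[0, 0, 0], [0, 0, -61], 0.95]
  ]
}}

```text
time: 9.25
tool_pos: [0.5939, -0.037, 0.1226]
orientation: [-0.584, 0.812, 0.0, 0.002]
ft_force: [3.2, -2.7, -2.2]
opening: 0.0104
```

{"op": "servo_tool", "data": {
  "moves": [
    [[0, 0, 0], [0, 0, 0], 0.75],
    [[0, 0, 0], [0, 0, 0], 0.65],
    [[0, 0, 0], [0, 0, 0], 0.65],
    [[0, 0, -0.03], [0, 0, 0], 0.65],
    [[0, 0, -0.05], [0, 0, 0], 0.65],
    [[0, 0, -0.05], [0, 0, 0], 0.65]
  ],
  "squeeze": 20
}}

```text
time: 10.0
tool_pos: [0.5946, -0.0369, 0.1744]
orientation: [-0.584, 0.812, -0.0, 0.004]
ft_force: [0.5, -0.5, -0.9]
opening: 0.0298
```

```bash
python3 go.py .594 -.038 .1225 -109;python3 ov2.py d9 .592 -.0372 -79 30;
```

```text
t 10.0 tcp [ 0.5946 -0.0369  0.1744] yaw -108.6 q [ 0.26  0.28 -0.27 -0.   -1.01 -0.59] F [ 0.5 -0.5 -0.9] M [ 0.05 -0.01  0.  ] op 0.029797595493274834
shift mm, turn deg [ 1.5  0.4 51.8] [-0.3  0.3  0.4]
```

View pics/d9.png

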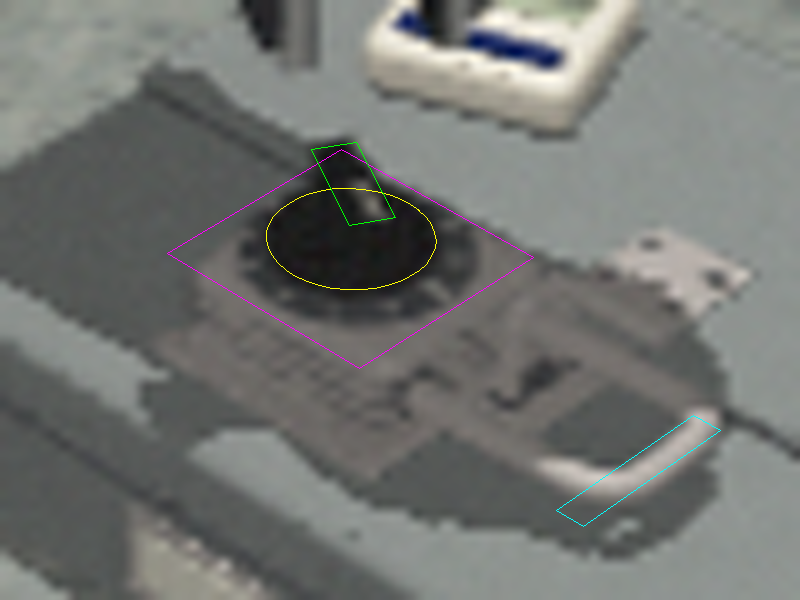

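```bash
python3 go.py .615 -.124 .12 -168
```

```text
t 10.05 tcp [ 0.5938 -0.0369  0.1731] yaw -108.6 q [ 0.26  0.28 -0.27 -0.   -1.01 -0.59] F [ 0.2  0.7 -0.6] M [-0.05  0.08 -0.02] op 0.029741098807336257
shift mm, turn deg [ 76.  -47.7  52.9] [-0.   0.3 59.4]
```

{"op": "servo_tool", "data": {
  "moves": [
    [[0.038, -0.024, 0], [0, 0, 10], 0.65],
    [[0.076, -0.048, 0], [0, 0, 20], 0.65],
    [[0.076, -0.048, 0], [0, 0, 30], 0.65],
    [[0.076, -0.048, 0.0], [0, 0, 40], 0.65],
    [[0.076, -0.048, 0.02], [0, 0, 50], 0.65],
    [[0.076, -0.048, 0.04], [0, 0, 59.4], 0.65],
    [[0.076, -0.048, 0.053], [0, 0, 59.4], 0.65],
    [[0.076, -0.048, 0.053], [0, 0, 59.4], 0.65]
  ]
}}

```text
time: 11.05
tool_pos: [0.6144, -0.1241, 0.1184]
orientation: [-0.106, 0.994, 0.001, 0.001]
ft_force: [-0.0, -0.3, 0.4]
opening: 0.0297
```

```bash
python3 go.py .615 -.124 .089 -168;python3 ov2.py e1 .594 -.037 -78 30
```

```text
t 11.05 tcp [ 0.6144 -0.1241  0.1184] yaw -167.8 q [ 0.11  0.39 -0.26 -0.   -0.93 -1.47] F [-0.  -0.3  0.4] M [ 0.01  0.03 -0.04] op 0.02966366339726717
shift mm, turn deg [-0.5 -0.1 29.4] [0.2 0.1 0.2]
```

View pics/e1.png

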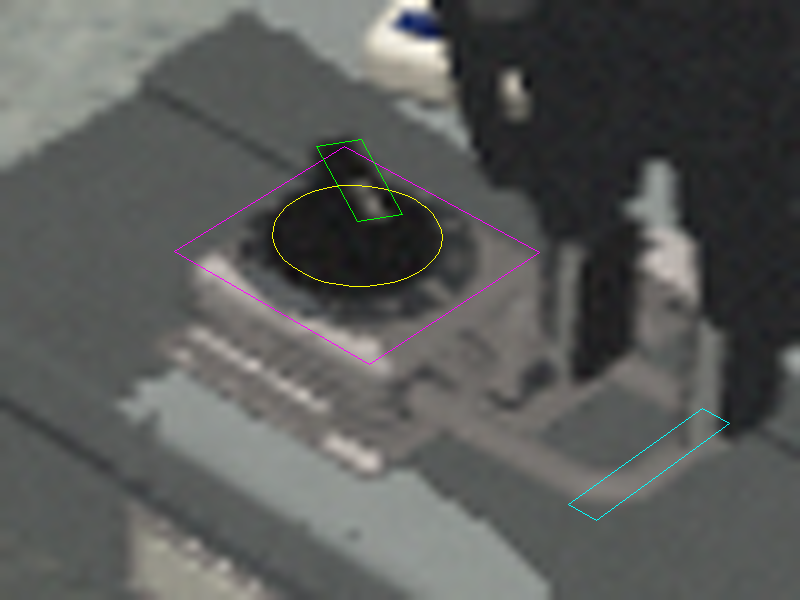

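{"op": "servo_tool", "data": {
  "moves": [
    [[0.001, 0, 0.012], [0, 0, 0], 0.65],
    [[0.001, 0, 0.022], [0, 0, 0], 0.65],
    [[0.001, 0, 0.0285], [0, 0, 0], 0.65],
    [[0.001, 0, 0.0285], [0, 0, 0], 0.65]
  ]
}}

```text
time: 11.6
tool_pos: [0.6139, -0.1243, 0.0902]
orientation: [-0.106, 0.994, 0.001, 0.001]
ft_force: [-0.8, -0.3, 0.3]
opening: 0.0298
```

```bash
python3 go.py .615 -.124 .089 -168;python3 ov2.py e2 .594 -.037 -78 30
```

```text
t 11.6 tcp [ 0.6139 -0.1243  0.0902] yaw -167.8 q [ 0.11  0.41 -0.29 -0.   -0.87 -1.47] F [-0.8 -0.3  0.3] M [0.   0.02 0.02] op 0.029781938107224196
shift mm, turn deg [-1.1  0.   1.2] [0.1 0.1 0.2]
```

View pics/e2.png

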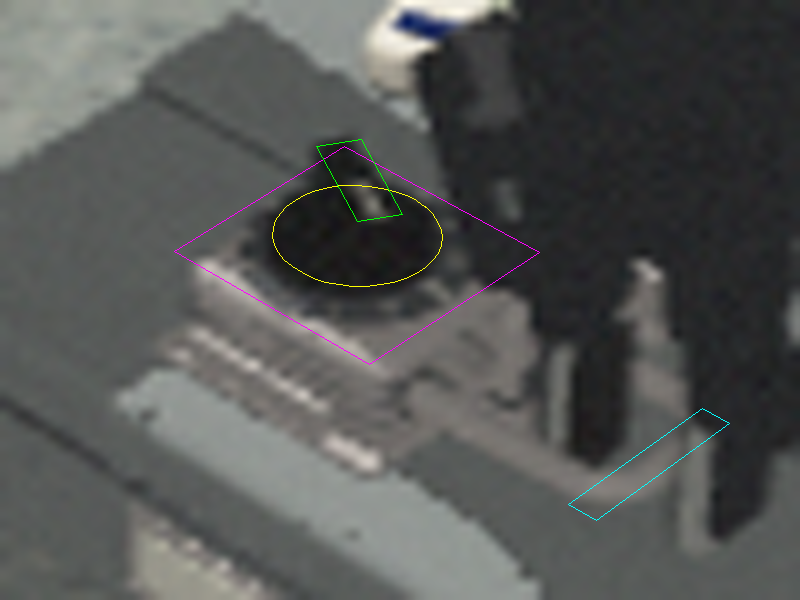

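{"op": "servo_tool", "data": {
  "moves": [
    [[0, 0, 0.001], [0, 0, 0], 0.75],
    [[0, 0, 0.001], [0, 0, 0], 0.85],
    [[0, 0, 0.001], [0, 0, 0], 0.92],
    [[0, 0, 0.001], [0, 0, 0], 0.98],
    [[0, 0, 0.001], [0, 0, 0], 0.98],
    [[0, 0, 0.001], [0, 0, 0], 0.98]
  ],
  "squeeze": 25
}}

```text
time: 12.4
tool_pos: [0.6147, -0.1252, 0.0901]
orientation: [-0.106, 0.994, 0.001, 0.002]
ft_force: [1.9, -5.4, -1.2]
opening: 0.0071
```

```bash
python3 go.py .615 -.124 .089 -168;python3 ov2.py e3 .594 -.037 -78 30
```

```text
t 12.4 tcp [ 0.6147 -0.1252  0.0901] yaw -167.8 q [ 0.11  0.41 -0.29 -0.   -0.86 -1.47] F [ 1.9 -5.4 -1.2] M [-1.79 -0.54 -0.22] op 0.007101246863442919
shift mm, turn deg [-0.5  1.1  1.2] [0.1 0.2 0.2]
```

View pics/e3.png

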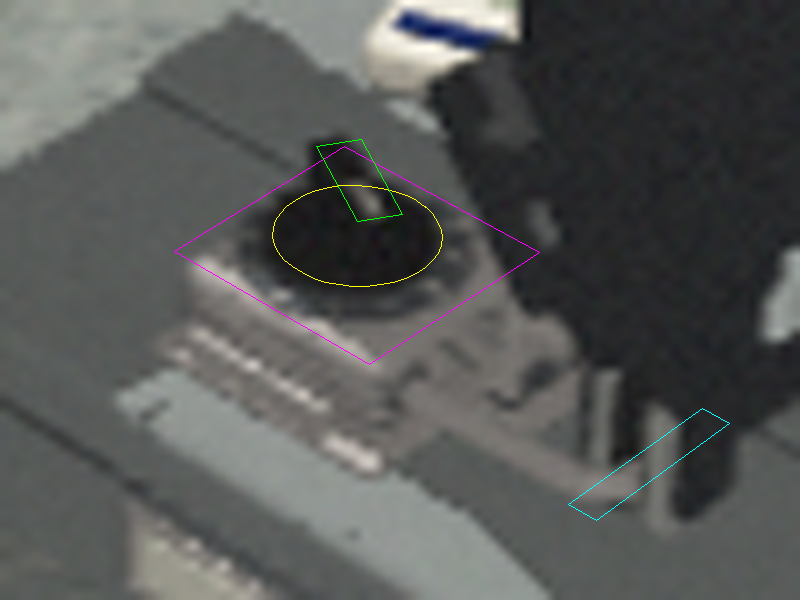

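{"op": "servo_tool", "data": {
  "moves": [
    [[0, 0, 0], [0, 0, 0], 0.98],
    [[0, -0.003, 0], [0, 0, 0], 0.98],
    [[0, -0.006, 0], [0, 0, 0], 0.98],
    [[0, -0.009, 0], [0, 0, 0], 0.98],
    [[0, -0.012, 0], [0, 0, 0], 0.98],
    [[0, -0.012, 0], [0, 0, 0], 0.98]
  ],
  "squeeze": 50
}}

```text
time: 13.2
tool_pos: [0.6175, -0.1373, 0.0902]
orientation: [-0.106, 0.994, 0.001, 0.002]
ft_force: [2.7, 0.0, -1.4]
opening: 0.0065
```

```bash
python3 go.py .615 -.124 .089 -168;python3 ov2.py e4 .594 -.037 -78 30
```

```text
t 13.2 tcp [ 0.6175 -0.1373  0.0902] yaw -167.8 q [ 0.09  0.42 -0.28 -0.   -0.87 -1.45] F [ 2.7  0.  -1.4] M [ 0.09 -0.91 -0.29] op 0.006484783215601624
shift mm, turn deg [-0.4 13.5  1.2] [0.1 0.3 0.2]
```

View pics/e4.png

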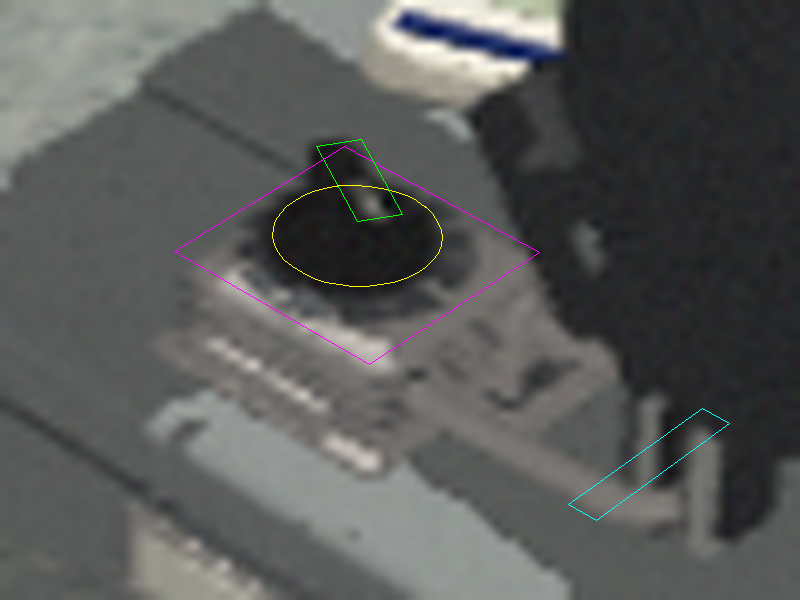

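{"op": "servo_tool", "data": {
  "moves": [
    [[0, -0.003, 0], [0, 0, 0], 0.98],
    [[0, -0.006, 0], [0, 0, 0], 0.98],
    [[0, -0.008, 0], [0, 0, 0], 0.98],
    [[0, -0.01, 0], [0, 0, 0], 0.98],
    [[0, -0.011, 0], [0, 0, 0], 0.98],
    [[0, -0.011, 0], [0, 0, 0], 0.98]
  ]
}}

```text
time: 14.0
tool_pos: [0.6196, -0.1478, 0.0901]
orientation: [-0.106, 0.994, 0.001, 0.002]
ft_force: [1.4, 3.3, -0.9]
opening: 0.0062
```

{"op": "servo_tool", "data": {
  "moves": [
    [[0, -0.001, 0], [0, 0, 0], 0.98],
    [[0, -0.002, 0], [0, 0, 0], 0.98],
    [[0, -0.003, 0], [0, 0, 0], 0.98],
    [[0, -0.003, 0], [0, 0, 0], 0.98]
  ]
}}

```text
time: 14.5
tool_pos: [0.6202, -0.1505, 0.0901]
orientation: [-0.106, 0.994, 0.001, 0.002]
ft_force: [2.5, 4.8, -0.2]
opening: 0.0061
```

{"op": "servo_tool", "data": {
  "moves": [
    [[0, -0.001, 0], [0, 0, 0], 0.98],
    [[0, -0.002, 0], [0, 0, 0], 0.98],
    [[0, -0.003, 0], [0, 0, 0], 0.98],
    [[0, -0.003, 0], [0, 0, 0], 0.98]
  ]
}}

```text
time: 15.0
tool_pos: [0.6204, -0.1512, 0.0898]
orientation: [-0.106, 0.994, 0.002, 0.002]
ft_force: [0.0, 15.4, 2.1]
opening: 0.0061
```

```bash
python3 go.py .615 -.124 .089 -168;python3 ov2.py e5 .594 -.037 -78 30 .022
```

```text
t 15.0 tcp [ 0.6204 -0.1512  0.0898] yaw -167.8 q [ 0.06  0.43 -0.26 -0.01 -0.88 -1.42] F [ 0.  15.4  2.1] M [ 5.72  0.29 -0.39] op 0.006127416588525756
shift mm, turn deg [-0.5 27.7  0.9] [0.2 0.2 0.2]
```

View pics/e5.png

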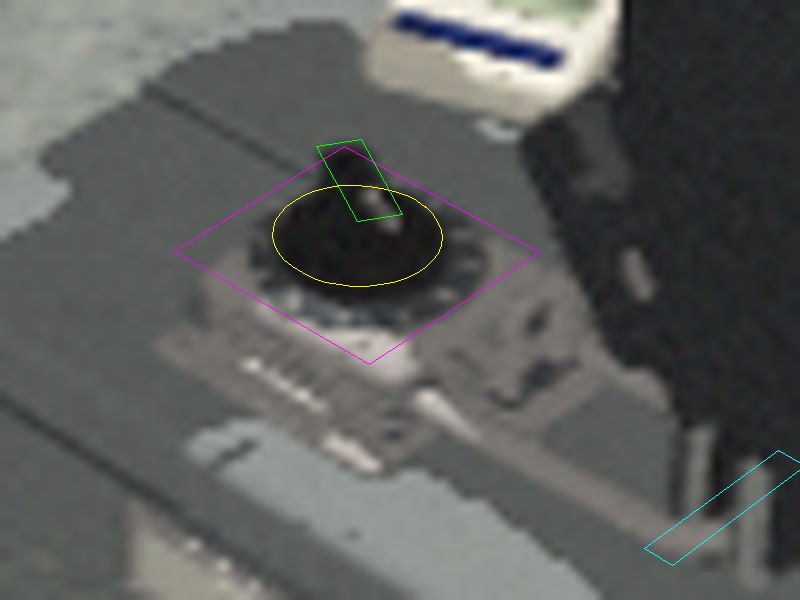

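{"op": "servo_tool", "data": {
  "moves": [
    [[0, 0, 0], [0, 0, 0], 0.98],
    [[0, 0, 0], [0, 0, 0], 0.85],
    [[0, 0, 0], [0, 0, 0], 0.7],
    [[0, 0, 0], [0, 0, 0], 0.65],
    [[0, 0, 0], [0, 0, 0], 0.65],
    [[0, 0, -0.03], [0, 0, 0], 0.65],
    [[0, 0, -0.06], [0, 0, 0], 0.65],
    [[0, 0, -0.085], [0, 0, 0], 0.65],
    [[0, 0, -0.085], [0, 0, 0], 0.65]
  ],
  "squeeze": 20
}}

```text
time: 16.18
tool_pos: [0.6213, -0.1518, 0.1773]
orientation: [-0.106, 0.994, 0.002, 0.004]
ft_force: [0.5, 0.6, -1.5]
opening: 0.0301
```

```bash
python3 go.py .595 -.0415 .175 -109;python3 ov2.py f1 .595 -.041 -78 30 .022
```

```text
t 16.175 tcp [ 0.6213 -0.1518  0.1773] yaw -167.8 q [ 0.06  0.35 -0.17 -0.   -1.05 -1.42] F [ 0.5  0.6 -1.5] M [-0.04  0.01  0.02] op 0.030075396844974563
shift mm, turn deg [  2.4 113.4   2.6] [ -0.1   0.5 -58.8]
```

View pics/f1.png

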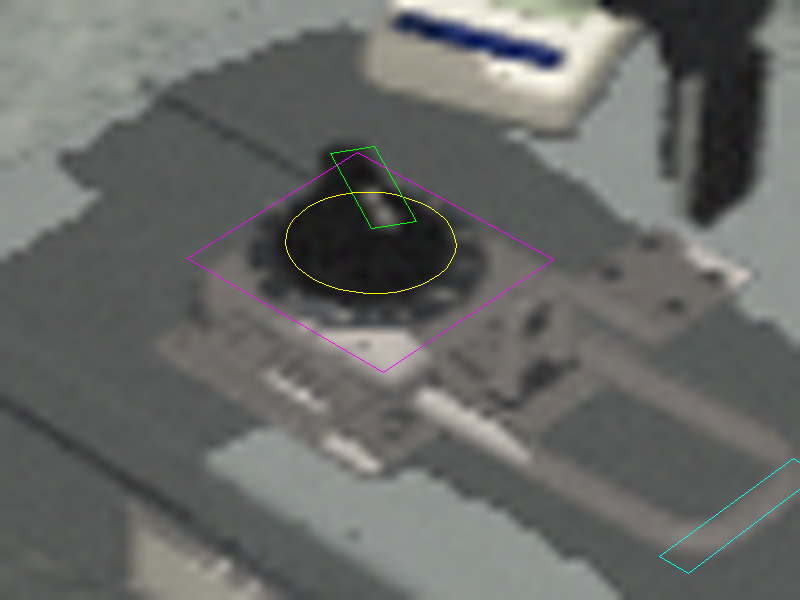

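{"op": "servo_tool", "data": {
  "moves": [
    [[0.002, 0.04, 0.0], [0, 0, -10], 0.65],
    [[0.002, 0.08, 0.0], [0, 0, -20], 0.65],
    [[0.002, 0.113, 0], [0, 0, -30], 0.65],
    [[0.002, 0.113, 0], [0, 0, -40], 0.65],
    [[0.002, 0.113, 0], [0, 0, -50], 0.65],
    [[0.002, 0.113, 0.02], [0, 0, -59], 0.65],
    [[0.002, 0.113, 0.04], [0, 0, -59], 0.65],
    [[0.002, 0.113, 0.04], [0, 0, -59], 0.65]
  ]
}}

```text
time: 17.23
tool_pos: [0.5931, -0.0417, 0.1337]
orientation: [-0.582, 0.813, 0.002, 0.001]
ft_force: [-0.4, 0.3, 0.2]
opening: 0.0301
```

```bash
python3 go.py .595 -.041 .1225 -108.8;python3 ov2.py f2 .5945 -.040 -78 30 .022
```

```text
t 17.225 tcp [ 0.5931 -0.0417  0.1337] yaw -108.9 q [ 0.26  0.32 -0.31 -0.   -0.93 -0.58] F [-0.4  0.3  0.2] M [-0.02  0.02  0.05] op 0.030143207448271005
shift mm, turn deg [-1.3 -1.6 11.2] [ 0.1  0.2 -0.1]
```

View pics/f2.png

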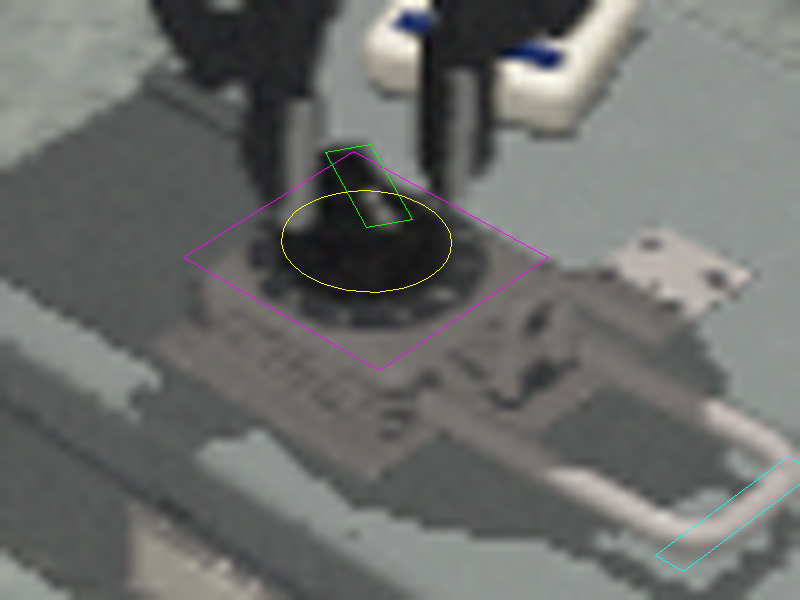

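{"op": "servo_tool", "data": {
  "moves": [
    [[-0.001, -0.0015, 0.006], [0, 0, 0], 0.65],
    [[-0.001, -0.0015, 0.0125], [0, 0, 0], 0.65],
    [[-0.001, -0.0015, 0.0125], [0, 0, 0], 0.8],
    [[-0.001, -0.0015, 0.0125], [0, 0, 0], 0.9],
    [[-0.001, -0.0015, 0.0125], [0, 0, 0], 0.97],
    [[-0.001, -0.0015, 0.0125], [0, 0, 0], 0.97],
    [[-0.001, -0.0015, 0.0125], [0, 0, 0], 0.97]
  ],
  "squeeze": 25
}}

```text
time: 18.15
tool_pos: [0.5956, -0.0407, 0.1225]
orientation: [-0.582, 0.813, 0.001, 0.002]
ft_force: [-2.9, 4.9, 0.3]
opening: 0.0101
```

{"op": "servo_tool", "data": {
  "moves": [
    [[0, 0, 0], [0, 0, 0], 1.0],
    [[0, 0, 0], [0, 0, 0], 1.0],
    [[0, 0, -0.002], [0, 0, 0], 1.0],
    [[0, 0, -0.005], [0, 0, 0], 1.0],
    [[0, 0, -0.008], [0, 0, 0], 1.0],
    [[0, 0, -0.008], [0, 0, 0], 1.0]
  ],
  "squeeze": 90
}}

```text
time: 18.9
tool_pos: [0.5953, -0.0408, 0.1305]
orientation: [-0.582, 0.813, 0.001, 0.002]
ft_force: [-1.3, 2.3, -4.0]
opening: 0.0086
```

```bash
python3 go.py .595 -.041 .1225 -108.8;python3 ov2.py f3 .5945 -.040 -78 30 .022
```

```text
t 18.9 tcp [ 0.5953 -0.0408  0.1305] yaw -108.9 q [ 0.26  0.33 -0.31 -0.01 -0.93 -0.58] F [-1.3  2.3 -4. ] M [1.04 0.64 0.  ] op 0.008595949632058116
shift mm, turn deg [0.3 0.2 8. ] [ 0.   0.3 -0.1]
```

View pics/f3.png

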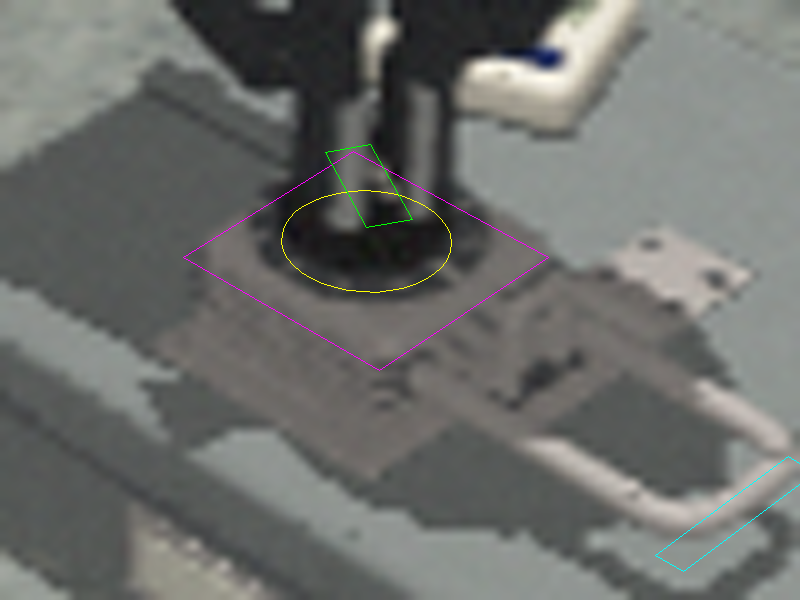

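{"op": "servo_tool", "data": {
  "moves": [
    [[0, 0, -0.005], [0, 0, 0], 1.0],
    [[0, 0, -0.01], [0, 0, 0], 1.0],
    [[0, 0, -0.015], [0, 0, 0], 1.0],
    [[0, 0, -0.02], [0, 0, 0], 1.0],
    [[0, 0, -0.025], [0, 0, 0], 1.0],
    [[0, 0, -0.03], [0, 0, 0], 1.0],
    [[0, 0, -0.03], [0, 0, 0], 1.0]
  ]
}}

```text
time: 19.82
tool_pos: [0.5956, -0.041, 0.1611]
orientation: [-0.582, 0.813, 0.001, 0.002]
ft_force: [-0.1, 0.3, -4.7]
opening: 0.0082
```

```bash
python3 go.py .595 -.041 .1225 -108.8;python3 - <<'E'
from h import *
d=cam('side');im=cv2.cvtColor(d['img'],cv2.COLOR_RGB2BGR)[190:310,290:450];cv2.imwrite('pics/g1.png',cv2.resize(im,(800,600),interpolation=cv2.INTER_CUBIC))
E
```

```text
t 19.825 tcp [ 0.5956 -0.041   0.1611] yaw -108.8 q [ 0.26  0.3  -0.28 -0.   -0.99 -0.58] F [-0.1  0.3 -4.7] M [ 0.02  0.05 -0.09] op 0.00815125721908552
shift mm, turn deg [ 0.4  0.6 38.6] [-0.   0.3 -0. ]
```

View pics/g1.png

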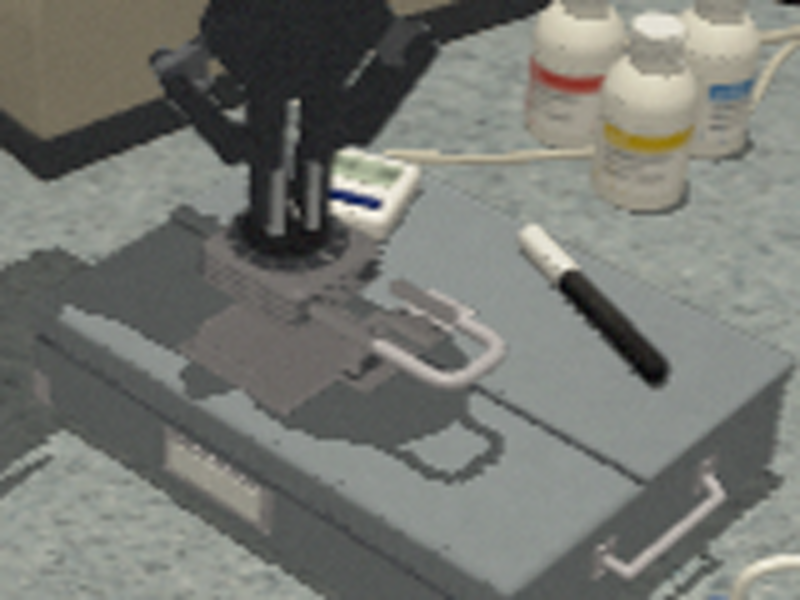

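{"op": "servo_tool", "data": {
  "moves": [
    [[0, 0, -0.015], [0, 0, 0], 1.0],
    [[0, 0, -0.03], [0, 0, 0], 1.0],
    [[0, 0, -0.045], [0, 0, 0], 1.0],
    [[0, 0, -0.06], [0, 0, 0], 1.0],
    [[0, 0, -0.075], [0, 0, 0], 1.0],
    [[0, 0, -0.09], [0, 0, 0], 1.0],
    [[0, 0, -0.105], [0, 0, 0], 1.0],
    [[0, 0, -0.115], [0, 0, 0], 1.0],
    [[0, 0, -0.12], [0, 0, 0], 1.0],
    [[0, 0, -0.12], [0, 0, 0], 1.0]
  ]
}}

```text
time: 21.12
tool_pos: [0.5951, -0.0415, 0.2808]
orientation: [-0.582, 0.813, 0.001, 0.002]
ft_force: [-0.2, 0.3, -5.1]
opening: 0.0082
```

{"op": "servo_tool", "data": {
  "moves": [
    [[0, 0, 0], [0, 0, 0], 1.0],
    [[0, 0, 0], [0, 0, 0], 1.0],
    [[0, 0, 0], [0, 0, 0], 1.0],
    [[0, 0, 0], [0, 0, 0], 1.0]
  ]
}}

```text
time: 21.62
tool_pos: [0.5951, -0.0415, 0.2807]
orientation: [-0.582, 0.813, 0.001, 0.002]
ft_force: [0.4, 0.1, -5.0]
opening: 0.0084
```

```bash
python3 go.py .595 -.041 .1225 -108.8;python3 - <<'E'
from h import *
d=cam('side','g2f.png');im=cv2.cvtColor(d['img'],cv2.COLOR_RGB2BGR)[150:300,270:470];cv2.imwrite('pics/g2.png',cv2.resize(im,(800,600),interpolation=cv2.INTER_CUBIC))
E
python3 go.py .595 -.041 .1225 -108.8
```

```text
t 21.625 tcp [ 0.5951 -0.0415  0.2807] yaw -108.9 q [ 0.26  0.21 -0.11 -0.   -1.25 -0.58] F [ 0.4  0.1 -5. ] M [ 0.05  0.03 -0.02] op 0.00835831974645251
shift mm, turn deg [  0.4   0.3 158.2] [-0.   0.3 -0.1]
t 21.675 tcp [ 0.5951 -0.0415  0.2807] yaw -108.9 q [ 0.26  0.21 -0.11 -0.   -1.25 -0.58] F [-1.1 -0.7 -5. ] M [0.02 0.06 0.06] op 0.007868868836236803
shift mm, turn deg [  0.4   0.3 158.2] [-0.   0.3 -0.1]
```

View pics/g2.png

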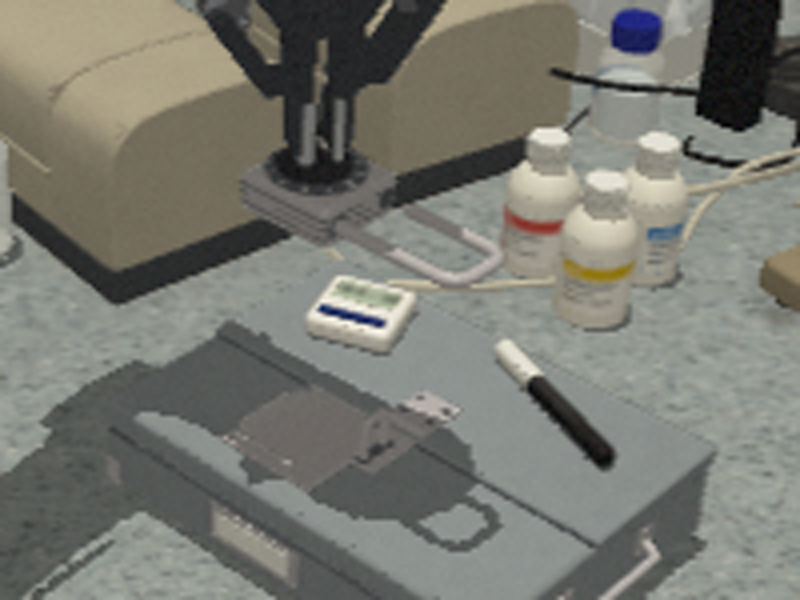

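View pics/g2f.png

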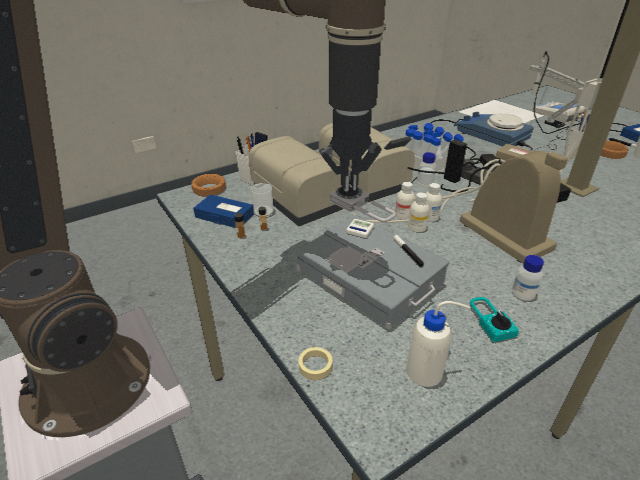

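```bash
python3 -c "
from workcell import *
print(finish_job())"
```

```text
the job is handed in; nothing more can be done
None
```

The padlock is off the hasp and held up still in the gripper with its shackle open, and I handed the job in at about 21.7 s of the 61 s allowed.

**What I did:**
- **Choice of lock:** I picked the grey lock in the nest on the box and left the turquoise look-alike alone.
- **Dial:** I turned it clockwise 90.7° (tool angle) to three o'clock, released it so it could click in, then turned it back about 61° to one o'clock. The camera showed the pointer at three and then at one.
- **Shackle:** I gripped it by the crown and pulled until it stopped at about 15 N. That took 26 mm of travel, including the lock's play.
- **Lift:** I lifted the open lock level by the dial's bar rather than by the crown, so it would not swing.

**Last checks:**
- **Grip:** the lock is steady at a 90 N squeeze, weighing about 5 N at the wrist.
- **Clearance:** its underside is at about z = 0.23 m, which leaves roughly 16 cm above the lid and 13 cm above the staple.
- **Shackle and bystanders:** the final side picture shows the shackle still open and the timer, marker and other items where they were.

**What disagreed or was not measured:**
- The top and side cameras disagreed by about 5 mm on where the dial was. I went with the side view, which matched the position of the fingertips.
- The dial angle and shackle opening were judged from pictures and forces, because neither can be read directly. I took no separate picture of the dial after the final lift, when the fingers hid its pointer.

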